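Bar a compressor flywheel just past compression and brake it

TASK

Turn the small bench compressor's flywheel clockwise (seen from above) by its crank handle until you feel the resistance climb to its peak and then fall away; stop just past the peak, and let go so that the wheel stands there on its own. Then swing the brake lever fully in, until its rubber shoe is against the rim. The compressor stands loose on the bench: do not shove it along, and leave the other things as they lie.

Things in the scene. Friction and masses are not known exactly. Their poses are not given: they have to be found in the camera images.
- compressor: Grey round crankcase (176 mm across) on a dark foot plate with rubber feet, loose on the bench; slides if pushed sideways with over about 30 N. Origin on the bench on the flywheel's axis, z up; plate reaches 100 mm along -x, +x and +y, 135 mm along -y. -x side faces the robot (yaw up to 0.3 rad); two pipe stubs on the +x side.
- flywheel: Plain steel flywheel lying flat on the crankcase, 164 mm diameter, 72 to 96 mm above the bench, on a vertical axis through its origin (centre of underside). Friction takes about 2.5 N at the handle. A hidden compression lies at an unknown angle: resistance starts to climb 0.3 to 2.1 rad clockwise of the start, rises over 0.8 rad to a peak of 10 to 18 N at the handle, then falls to about friction.
- wheel_hub (a point): On the flywheel's axis, level with the rim's upper face, 96 mm above the bench. Past the peak is a flat of 0.4 rad, the place to stop: only there does the wheel stand on its own with the inner spring (about 36 N) pressing on it. Let go on the climb it springs back; beyond the flat it snaps onward, runs slack and must go round again. Turned anticlockwise it meets a hard face.
- handle_grip (a point): Middle (128 mm above the bench) of the black upright crank handle near the wheel's rim, 70 mm from the wheel's axis: a round sleeve, 22 mm diameter, 101 to 151 mm above the bench, that spins freely on its own pin, so a grip need not turn as the wheel turns.
- brake_lever (a joint): Flat steel brake lever beside the flywheel on the compressor's -y side, 115 mm from pivot to knob. 0 = off (start), 0.45 rad = rubber shoe on the rim (end stop). Swings about a vertical axis, clockwise from above as it goes on. Pivot at x = +80, y = -112 mm in the compressor's frame. Friction about 1 N at the knob; it stays where it is left.
- brake_knob (a point): In the black upright knob at the end of the brake lever, 110 mm above the bench; the knob is 18 mm across in its upper half, 78 to 124 mm above the bench. Off: x = -24, y = -162 mm in the compressor's frame; on: x = -35, y = -112 mm. Can be pushed or gripped from above.
- spanner_a: Steel combination spanner, 183 mm long, 6 mm thick, lying flat left of the compressor: bystander.
- ptfe_tape: White roll of thread tape, 52 mm across, 12 mm high, behind and right of the compressor: bystander.
- sample_cyl_b: Red sample cylinder, 214 mm long, 62 mm across, lying behind the compressor: bystander.
- spray_can: Upright spray can, 67 mm across, 201 mm tall, at the back left: bystander.
- pliers: Pliers with orange grips, 153 mm long, 12 mm thick, lying flat left of the compressor: bystander.

How it is judged:
By the outcome, as a careful person would: the job done as asked, in the order asked, and still so for the second after the job is handed in, with the robot touching nothing.
It also fails if it takes over 72 s, if anything falls off the work surface, if the arm or the gripper's body presses on something with over 40 N, if the wrist force passes 120 N, or if a joint passes its speed limit or range.

ROBOT

A 7-joint arm with a two-finger parallel gripper is mounted at the origin on a cart in front of the work surface, level with it; the furniture and walls round the work are solid. World frame = base frame: x ahead of the robot, y to its left, z up, the work surface at z = 0. Lengths are in m, angles in degrees, forces in N, time in s.
With the tool pointing down it reaches from about 0.425 to 0.875 m from the base axis. Payload 8.4 kg.
Tool frame: the origin (TCP) lies midway between the tips of the shut fingers; the grasp point (between the pads) lies ctrl.grip_point_offset behind it (ctrl.grip_point_offset is the distance from the TCP to the grasp point, in m); z points along the fingers, y is the line along which they close (so a half turn about z gives the same grasp; the last joint's range is limited). The gripper opens to 87 mm and grips with 3 to 60 N. Pads are 19 mm wide; open, the fingers measure 117 mm over their backs; the gripper's body (75 mm by 190 mm) begins 51 mm behind the grasp point.
Start: joints at [68.113, 19.091, 2.286, 83.961, -0.768, 76.965, -3.352], TCP at [0.181, -0.624, 0.184] pointing down, gripper open.
Joint ranges: [-147.57, 147.57], [-21.85, 119.76], [-74.77, 79.35], [14.55, 137.4], [-85.83, 265.84], [4.83, 119.75], [-152.11, 152.11]. Speed limits (degrees/s): [127.2, 127.2, 159.86, 159.86, 180, 180, 180].

INTERFACE

Orientations are given as a 3x3 rotation matrix whose columns are the frame's x, y, z axes.
In Python, from bench import monitor, grab_frame, calibration, ticket, ctrl gives the robot as it stands.
- The arm moves only by the shell command python3 -m creep 'ROWS'. ROWS is JSON, one flat list of numbers, 5 for each row, row after row: the opening in per cent of the stroke, from 0 (shut) to 100 (fully open), then the shift along the tool's x, y, z each as a share of 120 mm, from -1 to 1, then the turn about the tool's z as a share of 90 degrees, from -1 to 1. In form: [hand, dx, dy, dz, yaw, hand, dx, dy, dz, yaw, ...]. A call has 1 to 8 rows; each row shifts and turns the commanded pose from where the row before left it, along the tool's axes as they then stand; what a row does not reach is not made up. A row lasts 1/8 s, in which the tool goes at most 62.5 mm and 10.7 degrees, less where a joint would pass 70% of its speed; a pose out of reach is approached as far as the arm can. A call with a number of a shift or a turn outside -1 to 1 is refused whole. A call with a gripper value outside its range is refused whole. The fingers move at their own pace and stop on an object; the grip force is fixed at half the most. Time passes only in rows, so rows that do not move let the fingers close. It gives the time, the measured TCP pose, the force, the opening and the grip force at its end, in the units of the state.
- monitor.state(): the state, without advancing time (a new reading comes with each control period).
- grab_frame(name): name is "side" or "top" or "wrist"; returns (picture, depth): 480x640x3 uint8, red, green, blue; 480x640 float32, m along the optical axis (not along the pixel's ray), 0 where there is no reading.
- calibration(name): a dict with "vfov" (degrees; the focal length in pixels is half the picture's height over the tangent of half this angle, whatever the lens; pixels are square), "cx", "cy" (the principal point, pixels), "cam_to_world" (4x4, takes a point from camera to world coordinates). Camera axes: x right, y down, z forward; pixel columns grow to the right and rows downward; lengths in m; the calibration is good to about 2 mm. A picture is of the moment at which its call begins: read the wrist's pose just before it. calibration takes no time and is no camera call; for the wrist camera it gives the pose at the moment of the call.
- ticket.close_job(): hands the job in; it is judged then, once.
The state is a dict: "time_s": time; "joint_positions": joint angles; "qvel": joint speeds; "effort": joint torques, N m; "position": TCP position; "orientation": TCP orientation; "wrist_force": force on the tool from outside, world axes, zero at the start; "ft_torque": the same for the moment, N m; "gripper_width": opening from 0.0 (shut) to 1.0 (fully open); "gripper_force": force on a finger pad.
Only numpy, scipy, OpenCV 4.12 (cv2) and the standard library are available. Lean on these libraries where they do the work, as an engineer would, in place of code of your own. Each camera call takes 0.05 s, during which the arm holds its last target. There are 200 camera calls.

## Working session

There is one attempt and no reset: what is moved stays moved. The work goes in short steps, Python scripts to look and compute and a shell command to move; the robot and the scene stay as the last step left them, time stands still between calls to the robot, and variables do not carry over. Pictures are saved under pics/ and viewed, at most 10 in all, crops included, and the job is handed in when it is done.

```bash
ls; mkdir -p pics
python3 - <<'E'
from bench import *
import cv2
s=monitor.state();print(s); print(ctrl.grip_point_offset)
for n in("top","side"):
    p,d=grab_frame(n);cv2.imwrite(f"pics/{n}0.png",p[:,:,::-1]);import numpy as np;np.save(f"{n}0.npy",d)
    print(n,calibration(n))
E
```

```text
pics
{'time_s': 0.0, 'joint_positions': array([68.11278656, 19.13118961,  2.28431119, 84.01363117, -0.76640799,
       76.96538716, -3.35256398]), 'qvel': array([ 0.11828806,  0.04623601, -0.01338609,  0.05865359,  0.06799363,
       -0.01997562, -0.03497932]), 'effort': array([ 1.63466462e-03, -6.56352782e+01,  1.33675732e+00, -4.03796339e+01,
       -5.94805204e-02,  4.47641790e-02,  1.30654648e-04]), 'position': array([ 0.18118722, -0.62365924,  0.18314372]), 'orientation': array([[ 9.60282582e-01,  2.79028700e-01, -5.89214655e-04],
       [ 2.79029290e-01, -9.60281341e-01,  1.54968453e-03],
       [-1.33405379e-04, -1.65254321e-03, -9.99998626e-01]]), 'wrist_force': array([ 0.164184  , -0.25075881,  0.21265341]), 'ft_torque': array([ 0.01996575, -0.05802794,  0.02122922]), 'gripper_force': 0.0, 'gripper_width': 0.9986773107530724}
0.0187
top {'vfov': 43.14675565815245, 'cx': 322.71137761554763, 'cy': 240.3659124233005, 'cam_to_world': array([[ 0.02446969, -0.98638974,  0.16259307,  0.4540117 ],
       [-0.99926924, -0.01935628,  0.0329594 ,  0.06502894],
       [-0.02936361, -0.16328076, -0.98614257,  1.12917704],
       [ 0.        ,  0.        ,  0.        ,  1.        ]])}
side {'vfov': 49.93554783934604, 'cx': 326.00455437951223, 'cy': 245.07380278989504, 'cam_to_world': array([[ 0.99203922, -0.04850416,  0.11621331,  0.49524979],
       [-0.12482893, -0.50049484,  0.85669286, -0.76061886],
       [ 0.01661099, -0.8643797 , -0.50256524,  0.61008447],
       [ 0.        ,  0.        ,  0.        ,  1.        ]])}
```

View pics/top0.png

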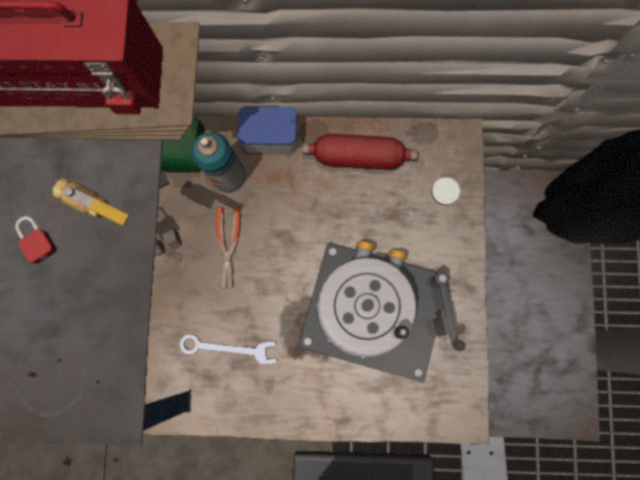

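View pics/side0.png

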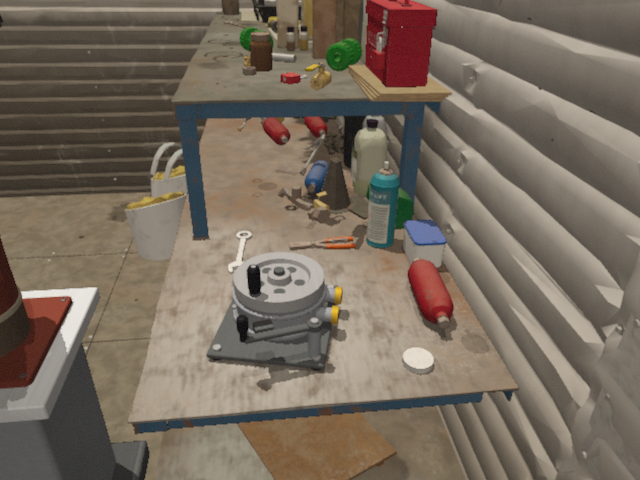

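Top view: flywheel hub at about (367,305), handle top at (402,331), lever pivot at (443,278), and knob at (459,345). The side view shows the same layout, with the handle at (254,268–295) and the knob at (243,318).

```bash
cat > h.py <<'E'
import numpy as np
from bench import *
def ray(n,u,v,z,c=None):
    c=c or calibration(n);f=240/np.tan(np.radians(c['vfov']/2));T=c['cam_to_world']
    d=T[:3,:3]@np.array([(u-c['cx'])/f,(v-c['cy'])/f,1]);o=T[:3,3]
    return o+d*(z-o[2])/d[2]
E
python3 - <<'E'
from h import *
import cv2
p=cv2.imread("pics/top0.png");g=cv2.cvtColor(p,cv2.COLOR_BGR2GRAY);hsv=cv2.cvtColor(p,cv2.COLOR_BGR2HSV)
c=cv2.HoughCircles(cv2.GaussianBlur(g,(5,5),1),cv2.HOUGH_GRADIENT,1,30,param1=100,param2=25,minRadius=42,maxRadius=54);print(c)
m=(g<45).astype(np.uint8);n,l,st,ce=cv2.connectedComponentsWithStats(m)
for i in range(1,n):
    if 300<ce[i][0]<480 and 230<ce[i][1]<390 and st[i][4]>15: print(st[i],ce[i])
m=((hsv[...,1]>150)&(hsv[...,0]>12)&(hsv[...,0]<35)).astype(np.uint8);n,l,st,ce=cv2.connectedComponentsWithStats(m)
for i in range(1,n):
    if 300<ce[i][0]<480 and st[i][4]>15: print('stub',st[i],ce[i])
for nm,u,v,z in(("hub",367,305.5,.1),("handle",402,331,.151),("knob",459,345,.124),("pivot",443,278,.08),("top side handle",0,0,0)):
    if u: print(nm,ray("top",u,v,z))
print("side handle",ray("side",254,266,.151),"knob",ray("side",242,317,.124))
d=np.load("top0.npy")
for u,v in((350,325),(402,331),(367,305),(459,345)):
    print(d[v,u], 1.129-0.986*d[v,u])
# plate corners
for u,v in((333,252),(307,341),(418,373),(443,278)): print(ray("top",u,v,.02))
E
```

```text
[[[367.5 307.5  49.6]]]
stub [357 242  16   8  83] [365.01204819 245.18072289]
stub [389 251  16   8  82] [397.02439024 253.93902439]
hub [0.51390485 0.02202426 0.1       ]
handle [ 0.47185715 -0.03184797  0.151     ]
knob [ 0.45209448 -0.12671854  0.124     ]
pivot [ 0.56529188 -0.10905129  0.08      ]
side handle [ 0.47455652 -0.03471673  0.151     ] knob [ 0.45468293 -0.13372794  0.124     ]
1.0328233 0.110636115
0.96508384 0.17742729
1.0164981 0.12673283
0.98250836 0.16024673
[0.61549836 0.08256774 0.02      ]
[0.4522867  0.12595738 0.02      ]
[ 0.4009523  -0.07344084  0.02      ]
[ 0.57165573 -0.11900654  0.02      ]
```

Heights, the 69 mm crank radius and the lever distances all agree with the given sizes, and the yaw is about -14°. I'll move above the handle now.

```bash
python3 -m creep '[60,0.3,-0.33,-0.05,0, 60,0.31,-0.34,-0.05,0, 60,0.31,-0.34,0,0, 60,0.31,-0.34,0,0, 60,0.31,-0.34,0,0, 60,0.31,-0.34,0,0, 60,0.31,-0.34,0,0, 60,0.31,-0.34,0,0]'; python3 -m creep '[60,0.31,-0.34,0,0, 60,0.31,-0.34,0,0, 60,0.31,-0.34,0,0, 60,0,0,0,0]'
```

```text
time_s: 1.1
position: [0.3756, -0.2274, 0.1959]
orientation: [[0.96, 0.279, -0.0], [0.279, -0.96, -0.0], [-0.0, 0.0, -1.0]]
wrist_force: [0.3, -0.6, 0.5]
gripper_width: 0.597
gripper_force: 0.0
time_s: 1.6
position: [0.4494, -0.0762, 0.196]
orientation: [[0.958, 0.286, 0.0], [0.286, -0.958, 0.001], [0.001, -0.001, -1.0]]
wrist_force: [-0.0, -0.0, 0.2]
gripper_width: 0.602
gripper_force: 0.0
```

Run:
```python
from h import *
import cv2
c=calibration("wrist");p,d=grab_frame("wrist");cv2.imwrite("pics/w1.png",p[:,:,::-1]);np.save("w1.npy",d);import pickle;pickle.dump(c,open("w1.pkl","wb"));print(c['cam_to_world'])
```

```text
[[ 2.85560304e-01 -9.15006556e-01 -2.84988270e-01  5.28341093e-01]
 [-9.58360720e-01 -2.72706732e-01 -8.47099106e-02 -5.37078361e-02]
 [-2.08096421e-04  2.97311352e-01 -9.54780559e-01  3.96448382e-01]
 [ 0.00000000e+00  0.00000000e+00  0.00000000e+00  1.00000000e+00]]
```

View pics/w1.png

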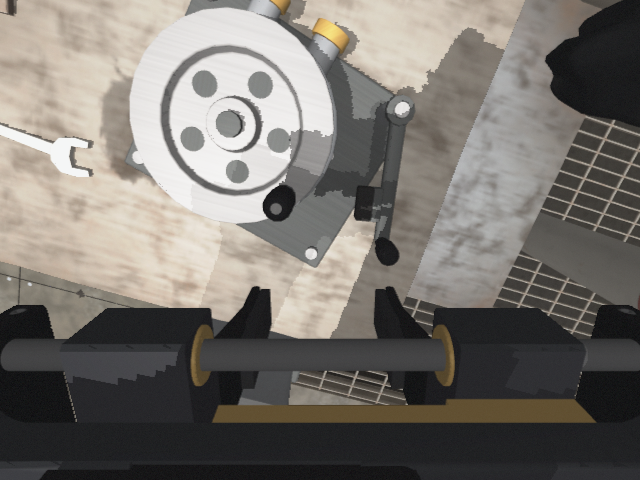

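Wrist view: handle top disc at (276,207), hub boss top at (229,124), knob top at (384,256), and pivot at (401,107).

Run:
```python
from h import *
import pickle
c=pickle.load(open("w1.pkl","rb"));d=np.load("w1.npy")
f=240/np.tan(np.radians(c['vfov']/2));T=c['cam_to_world']
for nm,u,v,z in(("hub",229,124,.11),("handle",276,208,.151),("knob",383,258,.124),("pivot",401,107,.085)):
    D=d[v,u];P=T[:3,:3]@np.array([(u-c['cx'])/f*D,(v-c['cy'])/f*D,D])+T[:3,3]
    print(nm,ray("wrist",u,v,z,c),"depth pt",P)
R=monitor.state()['orientation'];p=monitor.state()['position']
```

```text
hub [0.51627922 0.01701459 0.11      ] depth pt [0.51624122 0.01723736 0.10909771]
handle [ 0.4728254  -0.03639422  0.151     ] depth pt [ 0.47289215 -0.03641503  0.15129514]
knob [ 0.451653   -0.12798238  0.124     ] depth pt [ 0.45156498 -0.12806763  0.1236873 ]
pivot [ 0.56834993 -0.10900283  0.085     ] depth pt [ 0.56781852 -0.10826838  0.08913679]
```

```bash
python3 -m creep '[60,0.14,-0.13,0,0, 60,0.14,-0.13,0,0, 60,0,0,0.2,0, 60,0,0,0.2,0, 60,0,0,0.2,0, 60,0,0,0.1,0, 60,0,0,0,0]'
python3 - <<'E'
from h import *
import cv2
p,d=grab_frame("wrist");cv2.imwrite("pics/w2.png",p[:,:,::-1])
E
```

```text
time_s: 2.52
position: [0.4712, -0.0419, 0.1116]
orientation: [[0.961, 0.278, -0.001], [0.278, -0.961, 0.0], [-0.001, -0.001, -1.0]]
wrist_force: [-0.0, 0.0, 0.2]
gripper_width: 0.599
gripper_force: 0.0
```

View pics/w2.png

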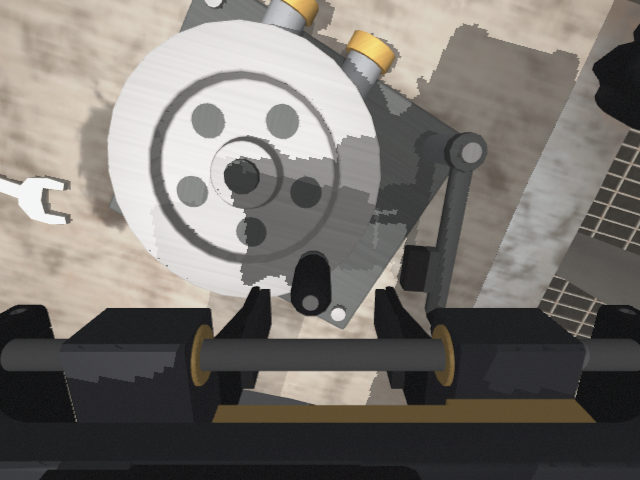

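The handle (311,300) stands between the fingers, slightly left of middle. I'll centre on it and close.

```bash
python3 -m creep '[60,0.026,-0.04,0,0, 40,0,0,0,0, 20,0,0,0,0, 0,0,0,0,0, 0,0,0,0,0, 0,0,0,0,0]'
```

```text
time_s: 3.32
position: [0.4737, -0.0355, 0.1124]
orientation: [[0.96, 0.279, 0.0], [0.279, -0.96, 0.0], [0.001, -0.0, -1.0]]
wrist_force: [-2.1, 0.9, 11.3]
gripper_width: 0.116
gripper_force: 5.6
```

Run:
```python
from h import *
import cv2
s=monitor.state();print(s['gripper_width'],s['gripper_force'],s['wrist_force'])
p,d=grab_frame("wrist");q,_=grab_frame("side")
a=p[200:440,160:480,::-1];b=cv2.resize(q[220:380,180:393,::-1],(320,240))
cv2.imwrite("pics/w3.png",np.hstack([a,b]))
```

```text
0.11568801088096363 5.6272371229715645 [-2.10298902  0.87768275 11.28616479]
```

View pics/w3.png

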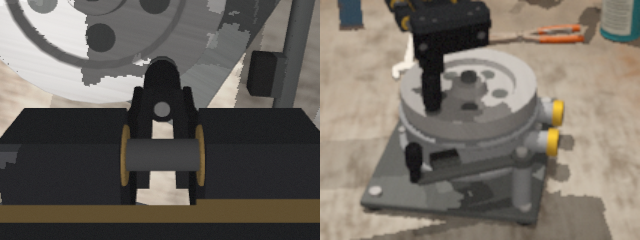

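Run:
```python
from h import *
import cv2
s=monitor.state();c=calibration("wrist");T=c['cam_to_world']
print(ray("wrist",322,308,.151,c), s['position'], s['orientation'].round(3).tolist())
p,d=grab_frame("wrist")
f=240/np.tan(np.radians(c['vfov']/2))
for u,v in((322,308),(322,270),(298,292),(345,292),(300,330),(345,330)):
    D=d[v,u];P=T[:3,:3]@np.array([(u-c['cx'])/f*D,(v-c['cy'])/f*D,D])+T[:3,3]
    print(u,v,D,P, s['orientation'].T@(P-s['position']))
q,_=grab_frame("top");cv2.imwrite("pics/t3.png",cv2.resize(q[250:400,300:500,::-1],(800,600),interpolation=cv2.INTER_CUBIC))
```

```text
[ 0.4733371  -0.03657534  0.151     ] [ 0.47417169 -0.03556725  0.11289671] [[0.96, 0.279, 0.001], [0.279, -0.96, -0.0], [0.001, 0.0, -1.0]]
322 308 0.1788696 [ 0.47370029 -0.03646958  0.15173927] [-0.00065411  0.00075272 -0.03884309]
322 270 0.20224485 [ 0.48318069 -0.0337326   0.12419797] [ 0.00917771  0.00075761 -0.01128902]
298 292 0.23797555 [ 0.45281501 -0.02580607  0.09513578] [-0.01780708 -0.01534162  0.01773082]
345 292 0.16845807 [ 0.48832927 -0.04358556  0.15890681] [ 0.01141703  0.01167185 -0.04598998]
300 330 0.092167385 [ 0.50535491 -0.02129711  0.23176512] [ 0.03408088 -0.00494624 -0.11882657]
345 330 0.09175568 [ 0.50881157 -0.03243121  0.2321427 ] [ 0.03429344  0.00671033 -0.11919854]
```

View pics/t3.png

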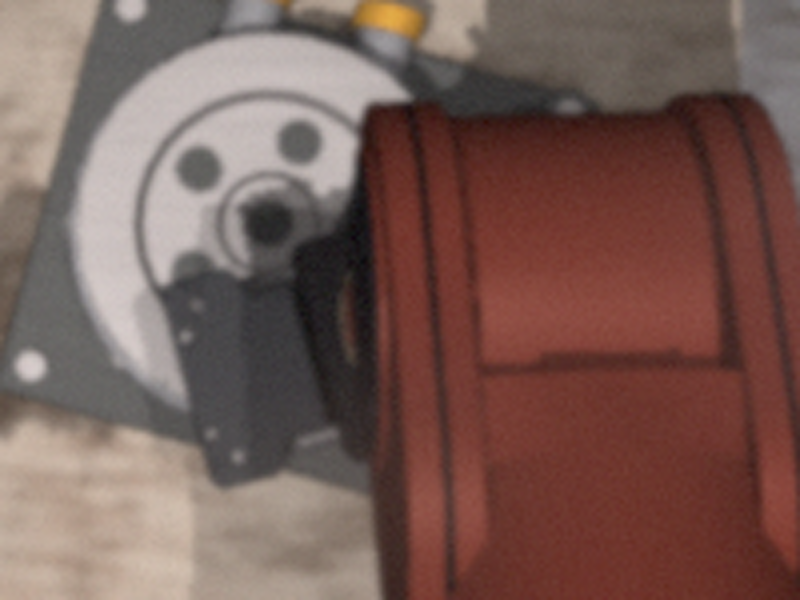

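The handle sits centred between the pads (tool offset under 1 mm), but there is an 11 N upward force, so I'll reopen, rise a little and close again.

```bash
python3 -m creep '[50,0,0,0,0, 50,0,0,-0.05,0, 50,0,0,0,0]';python3 -m creep '[0,0,0,0,0, 0,0,0,0,0, 0,0,0,0,0]'; python3 -m creep '[0,0,0,0,0, 0,0,0,0,0, 0,0,0,0,0]'
```

```text
time_s: 3.9
position: [0.4737, -0.0357, 0.1185]
orientation: [[0.96, 0.279, 0.001], [0.279, -0.96, -0.0], [0.001, 0.0, -1.0]]
wrist_force: [0.7, -0.1, -0.5]
gripper_width: 0.273
gripper_force: 0.0
time_s: 4.28
position: [0.4734, -0.0356, 0.118]
orientation: [[0.96, 0.279, -0.0], [0.279, -0.96, 0.0], [-0.0, -0.0, -1.0]]
wrist_force: [0.1, -0.5, 0.6]
gripper_width: 0.105
gripper_force: 0.0
time_s: 4.65
position: [0.4735, -0.0357, 0.118]
orientation: [[0.96, 0.279, -0.0], [0.279, -0.96, 0.0], [-0.0, -0.0, -1.0]]
wrist_force: [-0.4, 0.3, -0.3]
gripper_width: 0.005
gripper_force: 0.0
```

Run:
```python
from h import *
import cv2
p,d=grab_frame("wrist");q,_=grab_frame("side")
a=cv2.resize(p[200:440,160:480,::-1],(400,300));b=cv2.resize(q[220:370,180:380,::-1],(400,300))
cv2.imwrite("pics/w4.png",np.hstack([a,b]))
print(monitor.state()['gripper_width'])
```

```text
0.005456952312092641
```

View pics/w4.png

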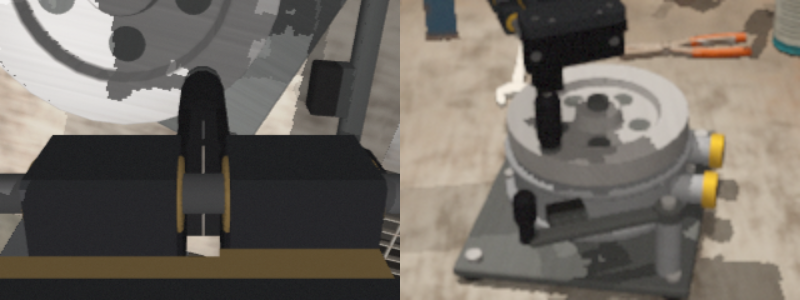

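Run:
```python
from h import *
c=calibration("wrist");T=c['cam_to_world'];f=240/np.tan(np.radians(c['vfov']/2));s=monitor.state()
p,d=grab_frame("wrist")
for u in (312,330):
  for v in range(250,345,8):
    D=d[v,u];P=T[:3,:3]@np.array([(u-c['cx'])/f*D,(v-c['cy'])/f*D,D])+T[:3,3]
    print(u,v,p[v,u],P.round(4), (s['orientation'].T@(P-s['position'])).round(4))
```

```text
312 250 [106 105 104] [ 0.4814 -0.0273  0.0948] [ 0.01   -0.0058  0.0233]
312 258 [61 63 62] [ 0.4776 -0.0285  0.0994] [ 0.0059 -0.0058  0.0187]
312 266 [26 28 27] [ 0.4797 -0.0285  0.1197] [ 0.008  -0.0052 -0.0016]
312 274 [21 22 22] [ 0.4795 -0.0289  0.1317] [ 0.0076 -0.0049 -0.0136]
312 282 [27 26 27] [ 0.48   -0.0291  0.1442] [ 0.0081 -0.0045 -0.0262]
312 290 [23 23 25] [ 0.4829 -0.0287  0.1608] [ 0.011  -0.0041 -0.0428]
312 298 [27 29 27] [ 0.482  -0.0292  0.1676] [ 0.01   -0.0039 -0.0495]
312 306 [29 31 31] [ 0.4815 -0.0295  0.1746] [ 0.0094 -0.0037 -0.0565]
312 314 [30 27 28] [ 0.4814 -0.0297  0.1817] [ 0.0092 -0.0035 -0.0637]
312 322 [29 30 30] [ 0.4815 -0.0299  0.1887] [ 0.0093 -0.0033 -0.0706]
312 330 [30 29 30] [ 0.4821 -0.0299  0.1959] [ 0.0099 -0.0031 -0.0779]
312 338 [35 34 36] [ 0.4819 -0.0301  0.2013] [ 0.0096 -0.003  -0.0832]
330 250 [105 103 103] [ 0.485  -0.0386  0.0957] [0.0102 0.0061 0.0224]
330 258 [55 56 57] [ 0.4815 -0.0396  0.1012] [0.0066 0.006  0.0169]
330 266 [22 21 23] [ 0.4835 -0.0385  0.1221] [ 0.0089  0.0055 -0.004 ]
330 274 [23 21 21] [ 0.4833 -0.0383  0.1344] [ 0.0087  0.0052 -0.0163]
330 282 [28 26 28] [ 0.4831 -0.0381  0.1453] [ 0.0086  0.005  -0.0273]
330 290 [27 26 29] [ 0.4838 -0.0376  0.1574] [ 0.0094  0.0047 -0.0393]
330 298 [28 27 30] [ 0.4833 -0.0376  0.1655] [ 0.0089  0.0046 -0.0474]
330 306 [28 28 31] [ 0.4837 -0.0373  0.1746] [ 0.0094  0.0044 -0.0565]
330 314 [32 33 34] [ 0.4838 -0.0371  0.1823] [ 0.0095  0.0042 -0.0643]
330 322 [29 28 29] [ 0.4836 -0.037   0.1889] [ 0.0094  0.0041 -0.0708]
330 330 [30 30 31] [ 0.4836 -0.0368  0.1952] [ 0.0094  0.0039 -0.0771]
330 338 [36 34 35] [ 0.4834 -0.0368  0.2006] [ 0.0092  0.0038 -0.0825]
```

The depth shows the shut fingertips actually end at z≈0.152 with TCP reported at 0.118. The fingers were just above the handle (tips about 35 mm higher than the reported TCP). I'll open and go down 42 mm more, in stages.

```bash
python3 -m creep '[60,0,0,-0.02,0, 60,0,0,0,0, 60,0,0,0,0, 60,0,0,0,0, 60,0,0,0,0, 60,0,0,0,0, 60,0,0,0,0]'; python3 -m creep '[60,0,0,0.1,0, 60,0,0,0.1,0, 60,0,0,0,0]'
python3 - <<'E'
from h import *
import cv2
c=calibration("wrist");T=c['cam_to_world'];f=240/np.tan(np.radians(c['vfov']/2));s=monitor.state()
p,d=grab_frame("wrist");v,u=np.mgrid[0:480,0:640]
P=np.stack([(u-c['cx'])/f*d,(v-c['cy'])/f*d,d],-1)@T[:3,:3].T+T[:3,3]
L=(P-s['position'])@s['orientation']
m=(abs(L[...,0])<.015)&(abs(L[...,1])>.016)&(abs(L[...,1])<.045)&(L[...,2]<.02)&(d>0)
print("finger lowest tool z",np.percentile(L[m][:,2],[90,99,100]), "y",np.abs(L[m][:,1]).min())
m=(abs(L[...,0])<.013)&(abs(L[...,1])<.014)&(abs(P[...,2]-.151)<.002)&(d>0)
print("handle top",L[m].mean(0),m.sum())
E
```

```text
time_s: 5.68
position: [0.4735, -0.0357, 0.1205]
orientation: [[0.96, 0.279, -0.0], [0.279, -0.96, 0.0], [0.0, -0.0, -1.0]]
wrist_force: [-0.3, -0.8, 0.8]
gripper_width: 0.588
gripper_force: 0.0
time_s: 6.05
position: [0.4724, -0.0356, 0.095]
orientation: [[0.96, 0.279, -0.003], [0.279, -0.96, 0.001], [-0.002, -0.001, -1.0]]
wrist_force: [-0.6, 0.2, -0.3]
gripper_width: 0.601
gripper_force: 0.0
finger lowest tool z [0.00578018 0.00999667 0.01136675] y 0.016001046297744195
handle top [ 0.0010015   0.00097202 -0.05570927] 957
```

```bash
python3 -m creep '[60,0.008,0.008,0.08,0, 60,0,0,0.07,0, 0,0,0,0,0, 0,0,0,0,0, 0,0,0,0,0, 0,0,0,0,0, 0,0,0,0,0, 0,0,0,0,0]'
```

```text
time_s: 7.1
position: [0.4749, -0.0361, 0.0787]
orientation: [[0.96, 0.279, 0.0], [0.279, -0.96, 0.0], [0.0, -0.0, -1.0]]
wrist_force: [0.1, 1.3, 2.2]
gripper_width: 0.242
gripper_force: 30.0
```

Gripped: 21 mm, 30 N. I'll work out the arc steps.

```bash
cat > arc.py <<'E'
from h import *
import sys
def arc(C,r,a0,n,st):
    R=np.array([[.96,.279],[.279,-.96]]);p=monitor.state()['position'][:2]
    for i in range(1,n+1):
        a=a0-st*i;q=C+r*np.array([np.cos(a),np.sin(a)]);s=R.T@(q-p)/.12;p=q
        print(i,round(np.degrees(a)),s.round(3).tolist())
E
python3 - <<'E'
from arc import *
C=np.array([.516,.018]);p=monitor.state()['position'][:2];a=np.arctan2(*(p-C)[::-1]);print(np.hypot(*(p-C)),a)
arc(C,.069,a,30,.1)
E
```

```text
0.0679462082138292 -2.2207884382725984
1 -133 [-0.039, -0.043]
2 -139 [-0.027, -0.051]
3 -144 [-0.022, -0.053]
4 -150 [-0.016, -0.055]
5 -156 [-0.011, -0.056]
6 -162 [-0.005, -0.057]
7 -167 [0.001, -0.057]
8 -173 [0.006, -0.057]
9 -179 [0.012, -0.056]
10 -185 [0.018, -0.055]
11 -190 [0.023, -0.053]
12 -196 [0.028, -0.05]
13 -202 [0.033, -0.047]
14 -207 [0.038, -0.043]
15 -213 [0.042, -0.04]
16 -219 [0.045, -0.035]
17 -225 [0.049, -0.03]
18 -230 [0.052, -0.025]
19 -236 [0.054, -0.02]
20 -242 [0.056, -0.015]
21 -248 [0.057, -0.009]
22 -253 [0.057, -0.003]
23 -259 [0.057, 0.002]
24 -265 [0.057, 0.008]
25 -270 [0.056, 0.014]
26 -276 [0.054, 0.019]
27 -282 [0.052, 0.025]
28 -288 [0.049, 0.03]
29 -293 [0.046, 0.034]
30 -299 [0.042, 0.039]
```

```bash
python3 -m creep '[0,-0.035,-0.045,0,0, 0,-0.027,-0.051,0,0]'; python3 -m creep '[0,-0.022,-0.053,0,0, 0,0,0,0,0]'
```

```text
time_s: 7.35
position: [0.4647, -0.0269, 0.0787]
orientation: [[0.96, 0.279, 0.002], [0.279, -0.96, 0.0], [0.002, 0.0, -1.0]]
wrist_force: [4.8, 1.8, -1.3]
gripper_width: 0.245
gripper_force: 30.0
time_s: 7.6
position: [0.4599, -0.0208, 0.0787]
orientation: [[0.96, 0.28, 0.0], [0.28, -0.96, 0.0], [0.001, -0.0, -1.0]]
wrist_force: [1.2, 4.5, 1.3]
gripper_width: 0.249
gripper_force: 30.0
```

```bash
python3 -m creep '[0,-0.014,-0.056,0,0, 0,-0.008,-0.057,0,0]'; python3 -m creep '[0,-0.004,-0.057,0,0, 0,0.002,-0.057,0,0]'
```

```text
time_s: 7.85
position: [0.4535, -0.01, 0.0786]
orientation: [[0.96, 0.279, 0.0], [0.279, -0.96, -0.001], [-0.0, 0.001, -1.0]]
wrist_force: [2.0, -1.5, 3.1]
gripper_width: 0.246
gripper_force: 30.0
time_s: 8.1
position: [0.4489, 0.0031, 0.0786]
orientation: [[0.96, 0.279, -0.001], [0.279, -0.96, -0.001], [-0.001, 0.001, -1.0]]
wrist_force: [-1.4, -2.6, 7.0]
gripper_width: 0.239
gripper_force: 30.0
```

```bash
python3 -m creep '[0,0.007,-0.057,0,0, 0,0.013,-0.056,0,0]'
```

```text
time_s: 8.35
position: [0.4469, 0.0168, 0.0786]
orientation: [[0.96, 0.279, -0.002], [0.279, -0.96, -0.001], [-0.002, 0.001, -1.0]]
wrist_force: [-3.7, -2.6, 10.2]
gripper_width: 0.242
gripper_force: 30.0
```

```bash
python3 -m creep '[0,0.011,-0.058,-0.01,0, 0,0.021,-0.055,-0.01,0]'
```

```text
time_s: 8.6
position: [0.4473, 0.0307, 0.0791]
orientation: [[0.96, 0.279, -0.001], [0.279, -0.96, -0.0], [-0.001, 0.0, -1.0]]
wrist_force: [13.7, -4.4, -29.3]
gripper_width: 0.245
gripper_force: 30.0
```

```bash
python3 -m creep '[0,0.027,-0.051,-0.01,0, 0,0.033,-0.048,0,0]'
```

```text
time_s: 8.85
position: [0.4495, 0.0429, 0.0791]
orientation: [[0.961, 0.278, -0.004], [0.278, -0.961, -0.002], [-0.004, 0.0, -1.0]]
wrist_force: [7.7, -8.1, -24.8]
gripper_width: 0.243
gripper_force: 30.0
```

```bash
python3 -m creep '[0,0.041,-0.040,0.013,0, 0,0.042,-0.040,0,0]'
```

```text
time_s: 9.1
position: [0.4551, 0.0549, 0.0787]
orientation: [[0.961, 0.278, -0.007], [0.278, -0.961, -0.003], [-0.008, 0.001, -1.0]]
wrist_force: [-5.7, -8.8, 1.1]
gripper_width: 0.244
gripper_force: 30.0
```

```bash
python3 -m creep '[0,0.045,-0.035,0,0]'
```

```text
time_s: 9.22
position: [0.4583, 0.06, 0.0786]
orientation: [[0.961, 0.278, -0.009], [0.278, -0.961, -0.004], [-0.009, 0.001, -1.0]]
wrist_force: [-11.0, -9.3, 4.1]
gripper_width: 0.248
gripper_force: 30.0
```

```bash
python3 -m creep '[0,0.049,-0.031,0,0]'
```

```text
time_s: 9.35
position: [0.462, 0.0648, 0.0786]
orientation: [[0.961, 0.278, -0.011], [0.278, -0.961, -0.004], [-0.011, 0.001, -1.0]]
wrist_force: [-16.8, -9.1, 10.0]
gripper_width: 0.245
gripper_force: 30.0
```

```bash
python3 -m creep '[0,0.052,-0.026,0,0]'
```

```text
time_s: 9.48
position: [0.4661, 0.0693, 0.0785]
orientation: [[0.961, 0.278, -0.013], [0.278, -0.961, -0.005], [-0.014, 0.001, -1.0]]
wrist_force: [-22.6, -10.5, 14.3]
gripper_width: 0.244
gripper_force: 30.0
```

Run:
```python
from arc import *
from scipy.optimize import least_squares as ls
P=np.array([(.4749,-.0361),(.4647,-.0269),(.4599,-.0208),(.4535,-.01),(.4489,.0031),(.4469,.0168),(.4473,.0307),(.4495,.0429),(.4551,.0549),(.4583,.06),(.462,.0648),(.4661,.0693)])
for Q in (P,P[:9]):
    s=ls(lambda x:np.hypot(*(Q-x).T)-.07,[.516,.018]);print(s.x.round(4),(s.fun*1e3).round(1))
s=monitor.state();C=np.array([.517,.019]);p=s['position'][:2];a=np.arctan2(*(p-C)[::-1]);t=np.array([np.sin(a),-np.cos(a)])
print(np.degrees(a),np.hypot(*(p-C)),s['wrist_force'],s['wrist_force'][:2]@t,s['ft_torque'])
```

```text
[0.5164 0.0206] [ 0.3  0.2  0.  -0.1 -0.3 -0.4 -0.2  0.5  0.2  0.1  0.  -0.1]
[0.5164 0.0206] [ 0.3  0.2  0.  -0.1 -0.3 -0.4 -0.2  0.5  0.2]
135.30632595816405 0.0715676697061424 [-22.57126898 -10.54891534  14.27257419] -23.3737222471958 [-2.49711368  4.77349878  0.02182167]
```

```bash
python3 -m creep '[0,0.040,-0.025,0,0]'
cat > f.py <<'E'
from h import *
s=monitor.state();C=np.array([.5164,.0206]);p=s['position'][:2];a=np.arctan2(*(p-C)[::-1]);t=np.array([np.sin(a),-np.cos(a)]);o=np.array([np.cos(a),np.sin(a)])
F=s['wrist_force'][:2];print("ang",np.degrees(a).round(1),"r",np.hypot(*(p-C)).round(4),"Ft",(F@t).round(1),"Fout",(F@o).round(1),"turned",((np.radians(-127.2)-a)%(2*np.pi)).round(2))
for k in (.05,.1):
    b=a-k/2;c=np.array([np.sin(b),-np.cos(b)])*.07*k/.12;R=np.array([[.96,.279],[.279,-.96]]);print(k,"step",(R.T@c).round(3),"1mm out",(R.T@o/120).round(4))
E
python3 f.py
```

```text
time_s: 9.6
position: [0.4696, 0.0727, 0.0785]
orientation: [[0.961, 0.278, -0.013], [0.278, -0.961, -0.006], [-0.015, 0.002, -1.0]]
wrist_force: [-21.7, -15.5, 15.4]
gripper_width: 0.248
gripper_force: 30.0
ang 131.9 r 0.0701 Ft -26.4 Fout 3.0 turned 1.76
0.05 step [ 0.027 -0.012] 1mm out [-0.0036 -0.0075]
0.1 step [ 0.054 -0.023] 1mm out [-0.0036 -0.0075]
```

```bash
python3 -m creep '[0,0,0,0,0]'; python3 f.py;  python3 -m creep '[0,0,0,0,0]'; python3 f.py
```

```text
time_s: 9.72
position: [0.4702, 0.0732, 0.0785]
orientation: [[0.961, 0.278, -0.012], [0.278, -0.961, -0.005], [-0.013, 0.002, -1.0]]
wrist_force: [-17.6, -11.6, 10.0]
gripper_width: 0.239
gripper_force: 30.0
ang 131.3 r 0.07 Ft -20.9 Fout 3.0 turned 1.77
0.05 step [ 0.027 -0.012] 1mm out [-0.0035 -0.0075]
0.1 step [ 0.054 -0.022] 1mm out [-0.0035 -0.0075]
time_s: 9.85
position: [0.4702, 0.0732, 0.0786]
orientation: [[0.961, 0.278, -0.012], [0.278, -0.961, -0.005], [-0.013, 0.002, -1.0]]
wrist_force: [-17.6, -11.8, 9.9]
gripper_width: 0.244
gripper_force: 30.0
ang 131.3 r 0.07 Ft -21.0 Fout 2.8 turned 1.77
0.05 step [ 0.027 -0.012] 1mm out [-0.0035 -0.0075]
0.1 step [ 0.054 -0.022] 1mm out [-0.0035 -0.0075]
```

```bash
python3 -m creep '[0,0.027,-0.012,0,0]'; python3 f.py|head -1;  python3 -m creep '[0,0,0,0,0]'|head -2; python3 f.py
```

```text
time_s: 9.98
position: [0.4716, 0.0744, 0.0784]
orientation: [[0.961, 0.277, -0.014], [0.277, -0.961, -0.007], [-0.016, 0.003, -1.0]]
wrist_force: [-25.5, -14.9, 19.0]
gripper_width: 0.244
gripper_force: 30.0
ang 129.7 r 0.07 Ft -29.1 Fout 4.8 turned 1.8
time_s: 10.1
position: [0.472, 0.0747, 0.0785]
ang 129.4 r 0.07 Ft -24.8 Fout 2.9 turned 1.8
0.05 step [ 0.027 -0.011] 1mm out [-0.0033 -0.0077]
0.1 step [ 0.055 -0.02 ] 1mm out [-0.0033 -0.0077]
```

```bash
python3 - <<'E'
from h import *
import cv2
q,_=grab_frame("top");hsv=cv2.cvtColor(q[:,:,::-1].copy(),cv2.COLOR_BGR2HSV)
m=((hsv[...,1]>150)&(hsv[...,0]>12)&(hsv[...,0]<35)).astype(np.uint8);n,l,st,ce=cv2.connectedComponentsWithStats(m)
for i in range(1,n):
    if 300<ce[i][0]<480 and st[i][4]>15: print('stub',st[i],ce[i])
cv2.imwrite("pics/t5.png",q[:,:,::-1]);s,_=grab_frame("side");cv2.imwrite("pics/s5.png",s[:,:,::-1])
p,_=grab_frame("wrist")
cv2.imwrite("pics/ws5.png",np.hstack([cv2.resize(p[120:420,120:520,::-1],(400,300)),cv2.resize(s[200:380,180:420,::-1],(400,300))]))
print(monitor.state()['joint_positions'])
E
python3 f.py
```

```text
stub [357 242  16   9  79] [364.46835443 245.72151899]
stub [389 251  16   9  78] [396.69230769 254.43589744]
[ 23.33494445   8.00390631 -40.03606897 112.30408368   5.94284145
  62.53421184 -93.14815558]
ang 129.4 r 0.07 Ft -25.8 Fout 3.6 turned 1.81
0.05 step [ 0.027 -0.011] 1mm out [-0.0033 -0.0077]
0.1 step [ 0.055 -0.02 ] 1mm out [-0.0033 -0.0077]
```

View pics/ws5.png

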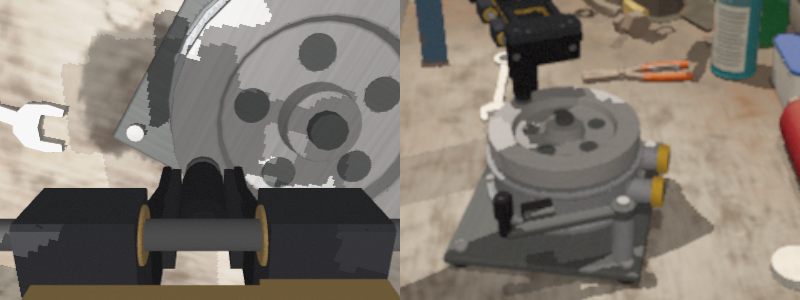

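The view shows the handle still gripped, nothing jammed, and the stubs within 0.5 px, so the compressor has not moved. I'll relieve the vertical load and go on in small steps.

```bash
python3 -m creep '[0,0.005,-0.002,-0.008,0]'|grep -E "force"; python3 f.py|head -1;  python3 -m creep '[0,0.012,-0.005,0,0,0,0,0,0,0]'|grep -E force; python3 f.py
```

```text
wrist_force: [-18.7, -13.8, 2.3]
gripper_force: 30.0
ang 129.4 r 0.0701 Ft -23.2 Fout 1.2 turned 1.8
wrist_force: [-22.2, -13.9, 10.0]
gripper_force: 30.0
ang 128.6 r 0.07 Ft -26.0 Fout 3.0 turned 1.82
0.05 step [ 0.027 -0.01 ] 1mm out [-0.0032 -0.0077]
0.1 step [ 0.055 -0.02 ] 1mm out [-0.0032 -0.0077]
```

```bash
python3 -m creep '[0,0.016,-0.006,0,0,0,0,0,0,0]'|grep -E force; python3 f.py|head -1;  python3 -m creep '[0,0.016,-0.006,0,0,0,0,0,0,0]'|grep -E force; python3 f.py
```

```text
wrist_force: [-24.1, -15.7, 11.8]
gripper_force: 30.0
ang 127.4 r 0.07 Ft -28.7 Fout 2.2 turned 1.84
wrist_force: [-26.6, -17.8, 14.6]
gripper_force: 30.0
ang 126.1 r 0.07 Ft -31.9 Fout 1.3 turned 1.86
0.05 step [ 0.028 -0.009] 1mm out [-0.0028 -0.0078]
0.1 step [ 0.056 -0.017] 1mm out [-0.0028 -0.0078]
```

```bash
cat > stub.py <<'E'
from h import *
import cv2
q,_=grab_frame("top");hsv=cv2.cvtColor(q[:,:,::-1].copy(),cv2.COLOR_BGR2HSV)
m=((hsv[...,1]>150)&(hsv[...,0]>12)&(hsv[...,0]<35)).astype(np.uint8);n,l,st,ce=cv2.connectedComponentsWithStats(m)
for i in range(1,n):
    if 300<ce[i][0]<480 and st[i][4]>15: print('stub',ce[i])
# pivot patch shift
r=cv2.imread("pics/top0.png");t=r[265:290,430:456]
R=cv2.matchTemplate(q[255:300,420:466,::-1].copy(),t,cv2.TM_CCOEFF_NORMED);print(R.max(),np.unravel_index(R.argmax(),R.shape))
E
python3 stub.py; python3 -c "
from h import *
s=monitor.state();print(s['ft_torque'],s['wrist_force'],s['effort'])"
```

```text
stub [364.57894737 245.93421053]
stub [396.66216216 254.37837838]
0.9862121 (np.int64(10), np.int64(10))
[-3.86257268  5.87906561  0.00817844] [-26.74095985 -18.25135283  14.36091951] [-6.15847349e+00 -3.65430164e+01 -9.05088365e+00 -4.80885851e+01
 -2.34211430e+00 -1.11302662e+01 -1.99695525e-02]
```

```bash
cat > grip.py <<'E'
from h import *
c=calibration("wrist");T=c['cam_to_world'];f=240/np.tan(np.radians(c['vfov']/2));s=monitor.state()
p,d=grab_frame("wrist");v,u=np.mgrid[0:480,0:640]
P=np.stack([(u-c['cx'])/f*d,(v-c['cy'])/f*d,d],-1)@T[:3,:3].T+T[:3,3]
L=(P-s['position'])@s['orientation'];dark=p.max(-1)<70
m=dark&(abs(L[...,0])<.03)&(abs(L[...,1])<.004)&(d>0)
for z in(.105,.115,.125,.135,.145):
    k=m&(abs(P[...,2]-z)<.005);print(z,k.sum(),"front x (mm)",(np.percentile(L[k][:,0],[50,95])*1e3).round(1) if k.any() else '')
k=(abs(L[...,0])<.02)&(abs(L[...,1])<.02)&(abs(P[...,2]-.151)<.0015);print("top",k.sum(),(L[k].mean(0)*1e3).round(1) if k.any() else '')
E
python3 grip.py
```

```text
0.105 54 front x (mm) [7.9 9. ]
0.115 135 front x (mm) [8.5 9.1]
0.125 160 front x (mm) [8.4 9. ]
0.135 195 front x (mm) [8.1 8.7]
0.145 350 front x (mm) [6.9 8.5]
top 359 [  6.9  -0.2 -72.3]
```

```bash
python3 -m creep '[0,0,0,0,0,0,0,0,0,0,0,0,0,0,0]'|grep -E "force|pos"; python3 f.py|head -1;  python3 -m creep '[0,0.008,-0.003,0,0,0,0,0,0,0]'|grep -E force; python3 f.py
```

```text
position: [0.4751, 0.0772, 0.0785]
wrist_force: [-26.6, -17.6, 14.2]
gripper_force: 30.0
ang 126.1 r 0.07 Ft -31.8 Fout 1.4 turned 1.86
wrist_force: [-28.5, -18.1, 15.3]
gripper_force: 30.0
ang 125.7 r 0.07 Ft -33.7 Fout 1.9 turned 1.87
0.05 step [ 0.028 -0.009] 1mm out [-0.0028 -0.0079]
0.1 step [ 0.056 -0.017] 1mm out [-0.0028 -0.0079]
```

```bash
cat > holes.py <<'E'
from h import *
import cv2
def rect(img,n,c,C=(.5164,.0206),z=.094):
    f=240/np.tan(np.radians(c['vfov']/2));T=c['cam_to_world']
    g=np.arange(-.09,.0901,.0005);X,Y=np.meshgrid(g,g) # rows=y, cols=x
    W=np.stack([X+C[0],Y+C[1],0*X+z],-1);L=(W-T[:3,3])@T[:3,:3]
    mx=(L[...,0]/L[...,2]*f+c['cx']).astype(np.float32);my=(L[...,1]/L[...,2]*f+c['cy']).astype(np.float32)
    return cv2.remap(img,mx,my,cv2.INTER_LINEAR)
if __name__=="__main__":
    c=calibration("wrist");q,_=grab_frame("wrist");s=monitor.state()
    ct=calibration("top");qt,_=grab_frame("top")
    a=cv2.imread("pics/top0.png");w1=cv2.imread("pics/w1.png");import pickle
    A=[rect(a,"top",ct),rect(w1,"wrist",pickle.load(open("w1.pkl","rb"))),rect(qt[:,:,::-1].copy(),"top",ct),rect(q[:,:,::-1].copy(),"wrist",c)]
    A=[cv2.flip(cv2.resize(x,(300,300)),0) for x in A]
    cv2.imwrite("pics/rect.png",np.vstack([np.hstack(A[:2]),np.hstack(A[2:])]))
E
python3 holes.py
```

```text
(no output)
```

View pics/rect.png

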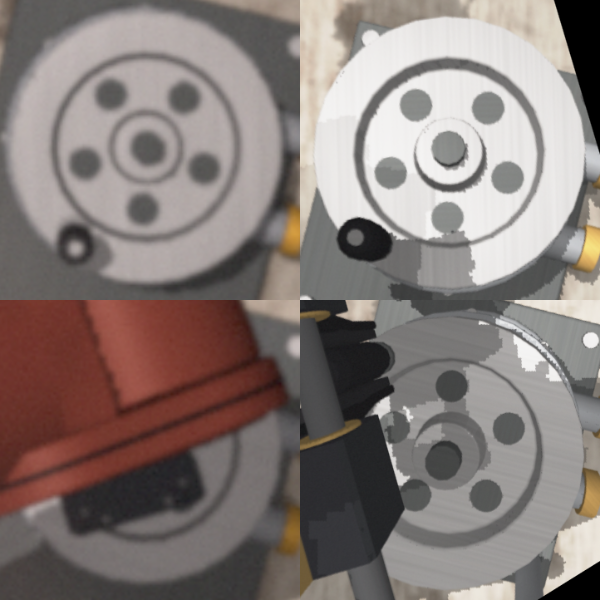

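The rectified views show the hole pattern turned clockwise by 35°+72°=107°, which matches the tool path. So the wheel is following and the load is real. I'll continue in small steps.

```bash
python3 -m creep '[0,0.012,-0.004,-0.006,0,0,0,0,0,0]'|grep -E force; python3 f.py|head -1;  python3 -m creep '[0,0.012,-0.004,0,0,0,0,0,0,0]'|grep -E force; python3 f.py; python3 stub.py; python3 grip.py
```

```text
wrist_force: [-26.8, -18.1, 9.7]
gripper_force: 30.0
ang 124.7 r 0.0701 Ft -32.3 Fout 0.4 turned 1.89
wrist_force: [-27.4, -18.5, 10.5]
gripper_force: 30.0
ang 123.7 r 0.0701 Ft -33.0 Fout -0.2 turned 1.9
0.05 step [ 0.028 -0.008] 1mm out [-0.0025 -0.0079]
0.1 step [ 0.056 -0.015] 1mm out [-0.0025 -0.0079]
stub [364.48684211 245.81578947]
stub [396.84415584 254.48051948]
0.98566157 (np.int64(10), np.int64(10))
0.105 55 front x (mm) [8.1 8.8]
0.115 136 front x (mm) [8.5 9. ]
0.125 157 front x (mm) [8.3 9. ]
0.135 196 front x (mm) [8.1 8.6]
0.145 354 front x (mm) [6.8 8.2]
top 345 [  6.9   0.2 -72.3]
```

```bash
python3 -m creep '[0,0.014,-0.004,0,0,0,0,0,0,0]'|grep -E wrist; python3 f.py|head -1;  python3 -m creep '[0,0.014,-0.004,0,0,0,0,0,0,0]'|grep -E wrist; python3 f.py
```

```text
wrist_force: [-29.2, -19.0, 12.2]
ang 122.6 r 0.07 Ft -34.8 Fout -0.3 turned 1.92
wrist_force: [-17.2, -14.3, 0.5]
ang 119.5 r 0.07 Ft -21.9 Fout -4.0 turned 1.98
0.05 step [ 0.029 -0.006] 1mm out [-0.0019 -0.0081]
0.1 step [ 0.057 -0.011] 1mm out [-0.0019 -0.0081]
```

```bash
python3 -m creep '[0,0,0,0,0,0,0,0,0,0]'|grep -E wrist; python3 f.py|head -1;  python3 -m creep '[0,0.010,-0.002,0,0,0,0,0,0,0]'|grep -E wrist; python3 f.py
```

```text
wrist_force: [-14.2, -14.1, -3.4]
ang 118.3 r 0.07 Ft -19.2 Fout -5.7 turned 2.0
wrist_force: [-14.2, -12.5, -3.2]
ang 116.9 r 0.07 Ft -18.4 Fout -4.7 turned 2.02
0.05 step [ 0.029 -0.005] 1mm out [-0.0016 -0.0082]
0.1 step [ 0.058 -0.008] 1mm out [-0.0016 -0.0082]
```

```bash
python3 -m creep '[0,0.014,-0.003,0,0,0,0,0,0,0]'|grep -E wrist; python3 f.py|head -1;  python3 -m creep '[0,0.014,-0.003,0,0,0,0,0,0,0]'|grep -E wrist; python3 f.py
```

```text
wrist_force: [-10.9, -12.0, -5.2]
ang 115.2 r 0.07 Ft -15.0 Fout -6.3 turned 2.05
wrist_force: [-12.3, -12.2, -5.1]
ang 114.0 r 0.07 Ft -16.2 Fout -6.2 turned 2.07
0.05 step [ 0.029 -0.003] 1mm out [-0.0011 -0.0083]
0.1 step [ 0.058 -0.005] 1mm out [-0.0011 -0.0083]
```

Peak at about 1.93 rad turned; the load fell from 35 N to a steady 15 N and is now level. I'll unload the arm and see whether the wheel stays.

```bash
python3 -m creep '[0,-0.012,0.005,0.002,0,0,-0.012,0.005,0.001,0,0,0,0,0,0]'|grep -E wrist; python3 f.py|head -1
```

```text
wrist_force: [-4.5, -7.3, -10.4]
ang 114.5 r 0.0699 Ft -7.1 Fout -4.8 turned 2.06
```

```bash
python3 -m creep '[0,-0.009,0.005,0.005,0,0,-0.009,0.003,0,0,0,0,0,0,0]'|grep -E wrist; python3 f.py|head -1
```

```text
wrist_force: [-2.4, -5.1, -20.4]
ang 114.7 r 0.0699 Ft -4.3 Fout -3.7 turned 2.06
```

```bash
python3 -m creep '[0,-0.006,0.003,0.008,0,0,0,0,0.003,0,0,0,0,0,0]'|grep -E wrist; python3 f.py|head -1; python3 -m creep '[50,0,0,0,0,50,0,0,0,0,50,0,0,0,0,50,0,0,0,0,50,0,0,0,0]'; python3 f.py|head -1
```

```text
wrist_force: [-5.4, -4.4, -10.0]
ang 114.6 r 0.0699 Ft -6.8 Fout -1.8 turned 2.06
time_s: 15.8
position: [0.4895, 0.0849, 0.0801]
orientation: [[0.96, 0.279, 0.0], [0.279, -0.96, 0.0], [0.0, -0.0, -1.0]]
wrist_force: [1.0, 0.6, -0.3]
gripper_width: 0.497
gripper_force: 0.0
ang 112.7 r 0.0697 Ft 1.1 Fout 0.2 turned 2.1
```

```bash
python3 grip.py | tail -1; python3 -m creep '[50,0,0,-0.2,0,50,0,0,-0.2,0,50,0,0,-0.25,0,50,0,0,0,0]'|grep pos; python3 grip.py|tail -1; python3 stub.py
```

```text
top 178 [  2.9   1.2 -70.3]
position: [0.4908, 0.0851, 0.1601]
top 479 [-4.4  1.1  9.2]
stub [364.48051948 245.88311688]
stub [396.91780822 254.47945205]
0.9357538 (np.int64(10), np.int64(10))
```

The wheel stands on its own: handle top measured at 115°, or 2.05 rad turned, about 0.1 past the peak. The compressor is still in place. Next I'll take the shut fingers to the -y side of the knob.

```bash
python3 -m creep '[50,0,0,0,0.09,50,0,0,0,0.09,0,-0.054,0.36,0,0,0,-0.054,0.36,0,0,0,-0.054,0.36,0,0,0,-0.054,0.36,0,0,0,-0.054,0.36,0,0,0,-0.054,0.36,0,0]'; python3 -m creep '[0,0,0,0,0,0,0,0,0,0]'
python3 - <<'E'
from h import *
import cv2
c=calibration("wrist");p,d=grab_frame("wrist");s=monitor.state();f=240/np.tan(np.radians(c['vfov']/2));T=c['cam_to_world']
v,u=np.mgrid[0:480,0:640]
P=np.stack([(u-c['cx'])/f*d,(v-c['cy'])/f*d,d],-1)@T[:3,:3].T+T[:3,3]
dark=p.max(-1)<80
k=dark&(abs(P[...,2]-.124)<.003)&(abs(P[...,0]-.45)<.04)&(abs(P[...,1]+.12)<.04)
print("knob top",k.sum(),P[k].mean(0) if k.any() else'')
k=(abs(P[...,2]-.151)<.002)&(abs(P[...,0]-.4869)<.03)&(abs(P[...,1]-.083)<.03);print("handle top",k.sum(),P[k].mean(0) if k.any() else '')
cv2.imwrite("pics/w8.png",p[:,:,::-1])
E
```

```text
time_s: 17.45
position: [0.4495, -0.1757, 0.1568]
orientation: [[1.0, 0.0, -0.001], [0.0, -1.0, 0.001], [-0.001, -0.001, -1.0]]
wrist_force: [0.6, 0.0, -1.1]
gripper_width: 0.017
gripper_force: 0.0
time_s: 17.7
position: [0.4502, -0.1737, 0.157]
orientation: [[1.0, 0.0, -0.001], [0.0, -1.0, 0.001], [-0.001, -0.001, -1.0]]
wrist_force: [0.9, 0.2, -0.4]
gripper_width: 0.008
gripper_force: 0.0
knob top 209 [ 0.45452233 -0.13344748  0.12265623]
handle top 0
```

```bash
python3 -m creep '[0,0.02,0,0.26,0,0,0,0,0.26,0,0,0,0,0.25,0,0,0,0,0,0]'; python3 -m creep '[0,0,-0.06,0,0,0,0,-0.06,0,0,0,0,-0.04,0,0,0,0,-0.04,0,0]'|grep -E "pos|wrist"
```

```text
time_s: 18.25
position: [0.4514, -0.1726, 0.0636]
orientation: [[1.0, 0.002, -0.004], [0.002, -1.0, 0.002], [-0.004, -0.002, -1.0]]
wrist_force: [-0.1, -0.1, 0.9]
gripper_width: 0.005
gripper_force: 0.0
position: [0.4532, -0.1501, 0.066]
wrist_force: [-0.2, 0.6, 0.3]
```

```bash
for i in 1; do python3 -m creep '[0,0,-0.04,0,0,0,0,-0.04,0,0,0,0,-0.04,0,0,0,0,-0.04,0,0]'|grep -E "pos|wrist"; done; python3 -m creep '[0,0,-0.04,0,0,0,0,-0.04,0,0]'|grep -E "pos|wrist"; python3 -m creep '[0,0,-0.04,0,0,0,0,-0.04,0,0]'|grep -E "pos|wrist"
```

```text
position: [0.4528, -0.1309, 0.0654]
wrist_force: [-1.2, -1.0, 0.1]
position: [0.4529, -0.1213, 0.0655]
wrist_force: [-1.4, -1.2, 0.0]
position: [0.453, -0.1117, 0.0655]
wrist_force: [-0.6, -0.6, 0.5]
```

```bash
python3 -m creep '[0,0,-0.03,0,0,0,0,-0.02,0,0]'|grep -E "pos|wrist"; python3 -m creep '[0,0,-0.02,0,0,0,0,-0.02,0,0]'|grep -E "pos|wrist"
```

```text
position: [0.4532, -0.1058, 0.0656]
wrist_force: [1.4, -1.4, 0.5]
position: [0.4531, -0.1011, 0.0656]
wrist_force: [0.9, -0.7, 0.2]
```

```bash
python3 -m creep '[0,0,-0.015,0,0,0,0,-0.015,0,0]'|grep -E "pos|wrist"; python3 -m creep '[0,0,-0.012,0,0,0,0,0,0,0]'|grep -E "pos|wrist"
```

```text
position: [0.453, -0.0978, 0.0656]
wrist_force: [1.2, -6.4, -0.8]
position: [0.453, -0.0979, 0.0656]
wrist_force: [0.6, -6.7, -0.4]
```

```bash
python3 -m creep '[0,0,-0.015,0,0,0,0,0,0,0]'|grep -E "pos|wrist"; python3 -m creep '[0,0,-0.01,0,0,0,0,0,0,0]'|grep -E "pos|wrist"
```

```text
position: [0.4529, -0.0978, 0.0656]
wrist_force: [2.0, -13.1, -1.8]
position: [0.4529, -0.0977, 0.0657]
wrist_force: [1.4, -17.2, -3.2]
```

Firm end stop at 17 N with no further motion. I'll back off, rise and check everything.

```bash
python3 -m creep '[0,0,0.05,0,0,0,0,0.1,0,0,0,0,0.15,0,0,0,0,0,-0.4,0,0,0,0,-0.4,0,0,0,0.3,-0.1,0,0,0,0.3,0,0,0,0,0,0,0]'|grep -E "pos|wrist"
python3 - <<'E'
from h import *
import cv2
q,d=grab_frame("top");s,_=grab_frame("side");cv2.imwrite("pics/t9.png",np.hstack([cv2.resize(q[230:400,290:490,::-1],(400,340)),cv2.resize(s[220:380,180:368,::-1],(400,340))]))
cv2.imwrite("pics/t9full.png",q[:,:,::-1])
E
python3 stub.py
```

```text
position: [0.452, -0.2048, 0.1733]
wrist_force: [0.4, -0.2, -0.1]
stub [364.70454545 245.60227273]
stub [396.76829268 254.19512195]
0.9638535 (np.int64(10), np.int64(10))
```

View pics/t9.png

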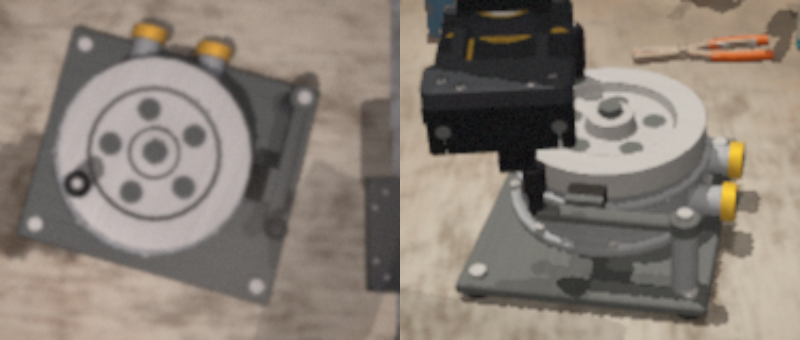

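Top view after retreat: handle at about px (328.5,321.5), knob at (428,344), shoe against the rim at (421,318).

Run:
```python
from h import *
C=np.array([.5164,.0206])
for n,p in(("handle",ray("top",328.5,321.5,.151)),("knob",ray("top",428,344,.124)),("handle0",ray("top",402,331,.151))):
    q=p[:2]-C;print(n,p,np.degrees(np.arctan2(q[1],q[0])),np.hypot(*q))
```

```text
handle [0.48406813 0.08524989 0.151     ] 116.56996104238493 0.07228387066674333
knob [ 0.45246136 -0.07668378  0.124     ] -123.31445521908724 0.11641427153036978
handle0 [ 0.47185715 -0.03184797  0.151     ] -130.3404763957964 0.06881027717345073
```

The handle stays at about 116°, and the knob is at its expected "on" position (-0.077 against -0.079). I'll hand in.

```bash
python3 -c "
from bench import *
print(ticket.close_job())"
```

```text
the job is handed in; nothing more can be done
None
```

The job is handed in, verdict not shown: I turned the flywheel about 2.05 rad clockwise, about 0.1 rad past the peak (about 35 N read at the wrist, above the stated 10–18 N), and it stands there on its own; the brake lever is fully on against its stop, and the compressor had not moved in the last top view.

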